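# Stand the copper backing plate in the rack's free slot

## Task

Take the copper backing plate off the leaning stand and stand it upright on edge in the one empty slot of the plate rack, the slot with the yellow floor strip, seated right down and about centred along the slot, and let go of it. Leave the galvanised steel plate on the stand and the white ceramic nozzle cup where they are.

Things in the scene. Friction and masses are not known exactly. Their poses are not given: they have to be found in the camera images.
- copper_mid (a point): Centre of the loose copper plate, 100 x 100 x 6 mm, 0.54 kg. Own x along its lower edge, y through its thickness, z up the plate. It leans 20 degrees, top towards the robot, on a fixed low stand; lower edge 22 mm above the table behind a 9 mm lip; prongs behind its ends (12 mm wide, 40 mm either side of middle) reach 58 mm up it. Pinch the free upper part across 6 mm, draw out along z.
- slot_floor (a point): Middle of the empty slot's floor (yellow strip) in the fixed blue rack; x along the slot, y across, z up; 10 mm above the table. Slot 110 mm long, open ends, 10 mm wide between 29 mm high walls, with lips flaring to a 28 mm mouth 38 mm above the floor. Three parallel slots 64 mm apart; the other two (which varies) hold dark steel plates 100 x 6 x 50 mm high.
- galv_mid (a point): Centre of the silver-grey galvanised steel plate, loose, same size, axes and lean as the copper one, beside it on the same stand (centres 130 mm apart; which is left or right varies). To be left alone.
- cup: White ceramic nozzle cup, open top, 42 mm across and 58 mm high, 0.08 kg, standing on the table beyond the rack and stand; origin at the centre of its underside. To be left alone.
Not all that is in view belongs to the job. What is shaped like the part that bears copper_mid but green is not meant.

How it is judged (in metres and radians):
At the end, for the whole second after the job is handed in: The copper plate stands at rest in the empty, yellow-floored slot: its centre within 20 mm of the slot's middle along the slot and 12 mm across it, 44 to 56 mm above the slot floor (seated), within about 12 degrees of upright and of the slot's direction (x of copper_mid in the frame of slot_floor between -0.02 and 0.02 m and y of copper_mid in the frame of slot_floor between -0.012 and 0.012 m and z of copper_mid in the frame of slot_floor between 0.044 and 0.056 m and angle between copper_mid's own z axis and vertical below 0.22 rad and angle between the x axis of copper_mid and the x axis of slot_floor, either way round below 0.2 rad and linear speed of copper below 0.02 m/s); the robot touches nothing.
It fails at once if the galvanised plate is moved more than 25 mm (distance of galv_mid from where it was at the start of the episode above 0.025 m).
It fails at once if the ceramic cup is moved more than 25 mm (distance of cup from where it was at the start of the episode above 0.025 m).
It also fails if it takes over 35 s, if anything falls off the work surface, if the arm or the gripper's body presses on something with over 40 N, if the wrist force passes 120 N, or if a joint passes its speed limit or range.

## Robot

A 6-joint arm with a two-finger parallel gripper is mounted at the origin on the work surface. World frame = base frame: x ahead of the robot, y to its left, z up, the work surface at z = 0. Lengths are in mm, angles in rad, forces in N, time in s.
With the tool pointing down it reaches from about 275 to 750 mm from the base axis. Payload 10.2 kg.
Tool frame: the origin (TCP) lies between the finger pads; the fingertips stand robot.tcp_to_tips ahead of it and the grasp point (between the pads) lies 8 mm behind it (robot.tcp_to_tips is the distance from the TCP to the fingertips, in mm); z points along the fingers, x is the direction in which the jaws open and shut, and the axes are right-handed (so a half turn about z gives the same grasp; the last joint's range is limited). The gripper opens to 88 mm and grips with 3 to 60 N. Pads are 18 mm wide; open, the fingers measure 123 mm over their backs; the gripper's body (75 mm by 187 mm) begins 45 mm behind the grasp point.
Start: joints at [-1.521, 0.313, 1.498, -0, 1.331, -0.223], TCP at [141.437, -505.596, 249.72] pointing down, gripper open.
Joint ranges: [-2.94, 2.94], [-0.97, 2.17], [0.19, 2.56], [-1.23, 4.37], [0.02, 3.11], [-2.88, 2.88]. Speed limits (rad/s): [2.39, 2.39, 3.01, 3.14, 3.14, 3.14].

## Interface

Orientations are given as a unit quaternion [w, x, y, z].
In Python, from bench import monitor, get_image, camera_info, robot gives the robot as it stands.
- The arm moves only by the tool step_arm, never from a script. Its argument "motion" is a list of rows, each an object with "delta_rot": the turn, a rotation vector about the world's x, y, z in degrees, a list of three; "dp": the shift along the world's x, y, z in cm, a list of three; "hand": the finger opening in cm, from 0 to 8.81. A call has 1 to 20 rows; each row shifts and turns the commanded pose from where the row before left it; what a row does not reach is not made up. A row lasts 1/8 s, in which the tool goes at most 62.5 mm and 10.7 degrees, less where a joint would pass 70% of its speed; a pose out of reach is approached as far as the arm can. A call with a gripper value outside its range is refused whole. The fingers move at their own pace and stop on an object; the grip force is fixed at half the most. Time passes only in rows, so rows that do not move let the fingers close. It gives the time, the measured TCP pose, the force and the opening at its end, in the units of the state.
- monitor.state(): the state, without advancing time (a new reading comes with each control period).
- get_image(name): name is "side" or "top" or "wrist"; returns the picture (420x560x3 uint8, red, green, blue); there is no depth.
- camera_info(name): a dict with "fov_y" (degrees; the focal length in pixels is half the picture's height over the tangent of half this angle, whatever the lens; pixels are square), "cx", "cy" (the principal point, pixels), "origin" and "attitude" of the camera in the world; the wrist camera has in their place "T_tool_cam" (4x4, takes a point from camera to tool coordinates, whose origin is the TCP and whose axes are the tool frame's). Camera axes: x right, y down, z forward; pixel columns grow to the right and rows downward; lengths in mm; the calibration is good to about 2 mm. A picture is of the moment at which its call begins: read the wrist's pose just before it. camera_info takes no time and is no camera call.
- robot.hand_in(): hands the job in, once; it reports no verdict.
The state is a dict: "time_s": time; "joint_positions": joint angles; "qvel": joint speeds; "tau": joint torques, N m; "eef_pos": TCP position; "orientation": TCP orientation; "wrist_force": force on the tool from outside, world axes, zero at the start; "moment": the same for the moment, N m; "gripper_width": finger opening in mm.
Only numpy, scipy, OpenCV 4.12 (cv2) and the standard library are available. Lean on these libraries where they do the work, as an engineer would, in place of code of your own. Each camera call takes 0.05 s, during which the arm holds its last target.

## Working session

There is one attempt and no reset: what is moved stays moved. The work goes in short steps, Python scripts to look and compute and a tool call to move; the robot and the scene stay as the last step left them, time stands still between calls to the robot, and variables do not carry over. Pictures are saved under pics/ and viewed, and the job is handed in when it is done.

Besides the shell and the picture viewer there is one more tool, called by a JSON object that holds its "api" and its "payload", one argument or row to a line. step_arm: Moves the arm, as the interface text tells. Its arguments: {"type":"object","properties":{"motion":{"type":"array","items":{"type":"object","properties":{"delta_rot":{"type":"array","items":{"type":"number"}},"dp":{"type":"array","items":{"type":"number"}},"hand":{"type":"number"}}}}},"required":["motion"]}

```bash
mkdir -p pics
python3 - <<'E'
from bench import monitor, get_image, camera_info, robot
import cv2
s=monitor.state(); print(s['time_s'],s['eef_pos'],s['orientation'],s['gripper_width'],robot.tcp_to_tips)
for n in ("side","top"):
    print(camera_info(n)); cv2.imwrite(f'pics/{n}0.png',get_image(n)[:,:,::-1])
print(camera_info("wrist"))
E
```

```text
0.0 [ 141.43311884 -505.35513167  249.16773802] [-5.04654785e-04  7.96687513e-01 -6.04391100e-01 -3.88388250e-04] 88.29204567378487 11.0
{'fov_y': 43.26845690787262, 'cx': 279.65058242250683, 'cy': 209.36196829194324, 'origin': array([256.38659022, 760.4454633 , 751.32636066]), 'attitude': array([ 0.07779604, -0.15750056,  0.88047783, -0.44034094])}
{'fov_y': 43.15959579232424, 'cx': 281.35004894618356, 'cy': 208.48656206156286, 'origin': array([ 379.20590542,  -74.68219676, 1197.22325157]), 'attitude': array([-0.06448146,  0.71247545, -0.69491069,  0.07293841])}
{'fov_y': 70.93702805185653, 'cx': 276.790087585748, 'cy': 212.2414343345701, 'T_tool_cam': array([[ 9.99999781e-01,  4.19843641e-04,  5.11546711e-04,
        -1.22212202e+00],
       [-5.46886926e-04,  9.59545363e-01,  2.81553541e-01,
        -7.34538888e+01],
       [-3.72643811e-04, -2.81553759e-01,  9.59545383e-01,
        -1.35685797e+02],
       [ 0.00000000e+00,  0.00000000e+00,  0.00000000e+00,
         1.00000000e+00]])}
```

View pics/side0.png

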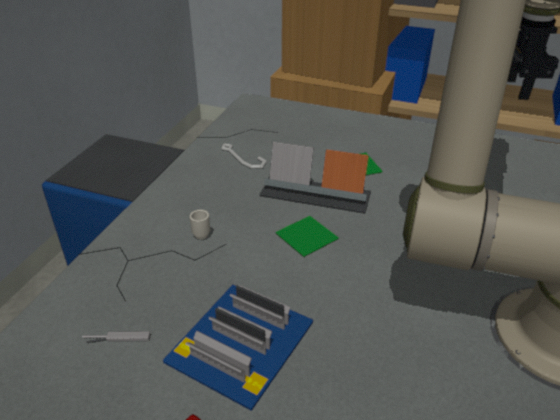

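View pics/top0.png

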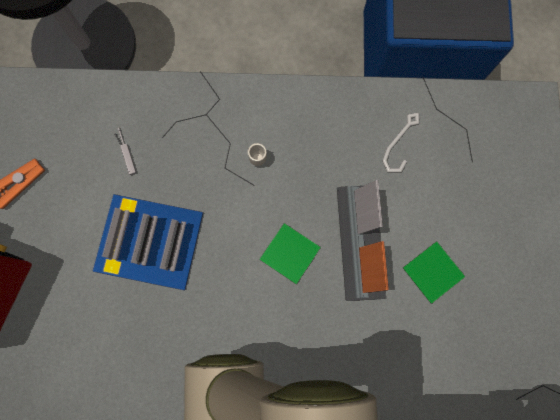

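Orange-copper plate at top (374,266) / side (345,172); the galvanised plate at top (368,207). The flat green plates at top (290,253) and (433,271) are decoys. The empty slot is the leftmost in top, with yellow ends at (128,205) and (112,267). Next I enlarge these areas to confirm and measure.

```bash
cat > h.py <<'E'
import numpy as np, cv2
from bench import monitor, get_image, camera_info
from scipy.spatial.transform import Rotation as R
def q(w): return R.from_quat([w[1],w[2],w[3],w[0]])
def cam(n,st=None):
    c=camera_info(n); f=210/np.tan(np.radians(c['fov_y']/2))
    if n=='wrist':
        T=c['T_tool_cam']; r=q(st['orientation']); Rm=r.as_matrix()@T[:3,:3]; o=r.apply(T[:3,3])+st['eef_pos']
    else: Rm=q(c['attitude']).as_matrix(); o=c['origin']
    return f,c['cx'],c['cy'],Rm,np.array(o)
def ray(C,p):
    f,cx,cy,Rm,o=C; d=Rm@np.array([(p[0]-cx)/f,(p[1]-cy)/f,1]); return o,d/np.linalg.norm(d)
def onz(C,p,z):
    o,d=ray(C,p); return o+d*(z-o[2])/d[2]
def proj(C,P):
    f,cx,cy,Rm,o=C; v=Rm.T@(np.array(P)-o); return np.array([cx+f*v[0]/v[2],cy+f*v[1]/v[2]])
def tri(C1,p1,C2,p2):
    o1,d1=ray(C1,p1);o2,d2=ray(C2,p2)
    A=np.array([d1,-d2]).T; t=np.linalg.lstsq(A,o2-o1,rcond=None)[0]
    a=o1+d1*t[0];b=o2+d2*t[1]; return (a+b)/2,np.linalg.norm(a-b)
E
python3 - <<'E'
from h import *
T=cv2.imread('pics/top0.png');S=cv2.imread('pics/side0.png')
def crop(i,x,y,w,h,k): return cv2.resize(i[y:y+h,x:x+w],None,fx=k,fy=k,interpolation=cv2.INTER_CUBIC)
cv2.imwrite('pics/c1.png',np.hstack([crop(T,330,170,70,140,4),crop(T,85,185,125,112,5)[:560]][:1]+[crop(T,85,180,125,140,4)]))
cv2.imwrite('pics/c2.png',np.hstack([crop(S,255,130,125,90,3),crop(S,160,280,125,90,3)]))
for n,I in(('top',T),('side',S)):
    C=cam(n); hsv=cv2.cvtColor(I,cv2.COLOR_BGR2HSV)
    for nm,lo,hi in(('or',(3,150,80),(15,255,255)),('yel',(24,150,100),(34,255,255))):
        m=cv2.inRange(hsv,lo,hi); k,l,s,c=cv2.connectedComponentsWithStats(m)
        for i in range(1,k):
            if s[i,4]>40:
                mm=(l==i).astype('uint8'); ct=max(cv2.findContours(mm,0,2)[0],key=len)
                ap=cv2.approxPolyDP(ct,3,True)[:,0]
                print(n,nm,s[i].tolist(),c[i].round(1),ap.tolist(), onz(C,c[i],10).round(0))
E
```

```text
top or [0, 159, 44, 49, 817] [ 18.9 181.1] [[35, 159], [0, 180], [0, 191], [5, 189], [0, 207], [43, 170]] [661. 515.  10.]
top or [360, 242, 28, 50, 1169] [373.5 267.5] [[382, 242], [360, 248], [363, 291], [387, 289]] [ 484. -295.   10.]
top yel [120, 198, 16, 15, 166] [127.8 204.8] [[123, 198], [120, 208], [133, 212], [135, 201]] [613. 263.  10.]
top yel [104, 259, 17, 15, 189] [111.8 266. ] [[107, 259], [104, 270], [117, 273], [120, 262]] [473. 287.  10.]
side or [322, 150, 46, 43, 1503] [344.4 170.8] [[327, 150], [322, 185], [361, 192], [367, 156]] [ 497. -381.   10.]
side yel [174, 338, 20, 19, 178] [183.8 347.5] [[187, 338], [174, 350], [185, 356], [189, 348], [184, 343], [193, 343]] [615. 264.  10.]
side yel [243, 373, 24, 21, 303] [254.4 382.7] [[253, 373], [246, 376], [243, 386], [257, 393], [266, 379]] [473. 287.  10.]
```

View pics/c1.png

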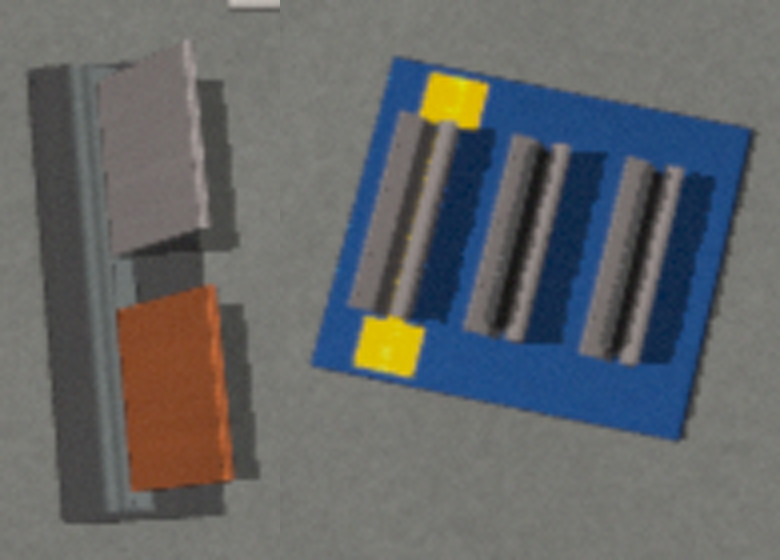

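View pics/c2.png

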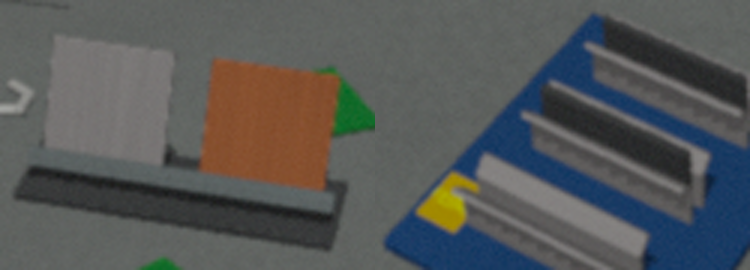

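Run:
```python
from h import *
T=cam('top');S=cam('side')
def t(n,a,b):
    p,e=tri(T,a,S,b); print(n,p.round(1),round(e,1)); return p
a=t('topfar',(382.5,241.5),(326.7,149.5)); b=t('topnear',(387.5,289.5),(367.5,155.7))
c=t('lowfar',(359.5,247.5),(321.5,185.5)); d=t('lownear',(363,292),(361,192.5))
print(np.linalg.norm(a-b),np.linalg.norm(a-c)); 
z=(a+b-c-d);z/=np.linalg.norm(z);x=(a-b)/np.linalg.norm(a-b);print('z',z,'tilt',np.degrees(np.arccos(z[2])),'x',x,np.degrees(np.arctan2(x[1],x[0])))
# strip by outer corners
for n,far,near in(('top',[(123,198),(135,201)],[(104,270),(117,273.5)]),):
    C=T
    P=[onz(C,p,10) for p in far+near]; print(np.round(P,1)); 
    f=(P[0]+P[1])/2;g=(P[2]+P[3])/2;print('mid',(f+g)/2,np.linalg.norm(f-g),np.degrees(np.arctan2((f-g)[1],(f-g)[0])))
# wall tops/ rack base edges from top crop, blue mask
I=cv2.imread('pics/top0.png');m=cv2.inRange(cv2.cvtColor(I,cv2.COLOR_BGR2HSV),(100,120,40),(125,255,255))
m[:185]=0;m[300:]=0;m[:,:85]=0;m[:,210:]=0
ct=max(cv2.findContours(m,0,2)[0],key=cv2.contourArea);bx=cv2.boxPoints(cv2.minAreaRect(ct));
P=np.array([onz(T,p,10) for p in bx]);print(P.round(1),P.mean(0))
e=P[1]-P[0];g=P[2]-P[1];print(np.linalg.norm(e),np.linalg.norm(g),np.degrees(np.arctan2(e[1],e[0])),np.degrees(np.arctan2(g[1],g[0])))
```

```text
topfar [ 527.5 -295.2  115. ] 2.9
topnear [ 430.8 -304.3  113. ] 1.4
lowfar [ 524.9 -260.3   35. ] 1.1
lownear [ 429.  -267.6   33. ] 0.5
97.17780663620766 87.27947980330262
z [ 0.02574576 -0.40811272  0.91256844] tilt 24.13726028730709 x [0.99538148 0.09376781 0.02057425] 5.381546384910008
[[628.3 275.1  10. ]
 [622.  247.3  10. ]
 [464.  303.8  10. ]
 [457.  274.5  10. ]]
mid [542.84010405 275.16137762  10.        ] 166.9426417822135 -9.630523669057885
[[461.6 328.7  10. ]
 [639.9 308.1  10. ]
 [600.3  92.9  10. ]
 [423.9 119.6  10. ]] [531.41809074 212.34527996  10.        ]
179.48871514265068 218.78005899759583 -6.603585685512791 -100.42646061073816
```

{"api": "step_arm", "payload": {
  "motion": [
    {"dp":[3.4,1.8,0],"delta_rot":[0,0,-3]},
    {"dp":[3.4,1.8,0],"delta_rot":[0,0,-3]},
    {"dp":[3.4,1.8,0],"delta_rot":[0,0,-3]},
    {"dp":[3.4,1.8,0],"delta_rot":[0,0,-1.3]},
    {"dp":[3.4,1.8,0],"delta_rot":[3.98,0.37,0]},
    {"dp":[3.4,1.8,0],"delta_rot":[3.98,0.37,0]},
    {"dp":[3.4,1.8,0],"delta_rot":[3.98,0.37,0]},
    {"dp":[3.4,1.8,0],"delta_rot":[3.98,0.37,0]},
    {"dp":[3.4,1.8,0],"delta_rot":[3.98,0.37,0]},
    {"dp":[3.4,1.8,-2]},
    {"dp":[0,0,0]},
    {"dp":[0,0,0]}
  ]
}}

```text
schema error: expected keys delta_rot, dp, hand
```

Run:
```python
from h import *
st=monitor.state(); I=get_image('wrist')[:,:,::-1]; cv2.imwrite('pics/w1.png',I)
import json
json.dump({k:list(map(float,st[k])) for k in('eef_pos','orientation')},open('w1.json','w'))
print(st['time_s'],st['eef_pos'],q(st['orientation']).as_matrix().round(3))
```

```text
0.1 [ 141.42073803 -505.38976023  249.22942245] [[ 0.269 -0.963 -0.   ]
 [-0.963 -0.269  0.001]
 [-0.001 -0.    -1.   ]]
```

View pics/w1.png

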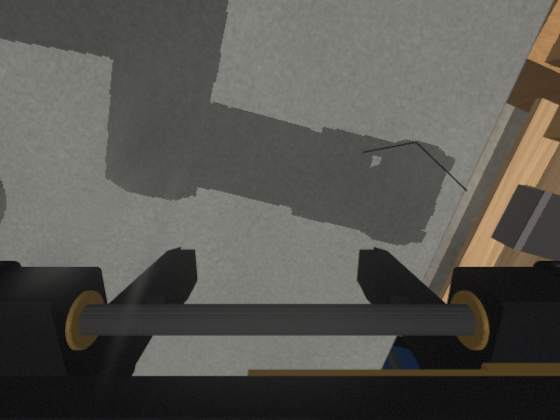

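The call was refused because every row needs all three keys; the arm did not move. The wrist picture shows only table and the open fingers, so I am resending the move with `hand` included.

{"api": "step_arm", "payload": {
  "motion": [
    {"dp":[3.4,1.8,0],"delta_rot":[0,0,-3],"hand":8.8},
    {"dp":[3.4,1.8,0],"delta_rot":[0,0,-3],"hand":8.8},
    {"dp":[3.4,1.8,0],"delta_rot":[0,0,-3],"hand":8.8},
    {"dp":[3.4,1.8,0],"delta_rot":[0,0,-1.3],"hand":8.8},
    {"dp":[3.4,1.8,0],"delta_rot":[3.98,0.37,0],"hand":8.8},
    {"dp":[3.4,1.8,0],"delta_rot":[3.98,0.37,0],"hand":8.8},
    {"dp":[3.4,1.8,0],"delta_rot":[3.98,0.37,0],"hand":8.8},
    {"dp":[3.4,1.8,0],"delta_rot":[3.98,0.37,0],"hand":8.8},
    {"dp":[3.4,1.8,0],"delta_rot":[3.98,0.37,0],"hand":8.8},
    {"dp":[3.4,1.8,-2],"delta_rot":[0,0,0],"hand":8.8},
    {"dp":[0,0,0],"delta_rot":[0,0,0],"hand":8.8},
    {"dp":[0,0,0],"delta_rot":[0,0,0],"hand":8.8}
  ]
}}

```text
time_s: 1.65
eef_pos: [481.0, -325.9, 229.9]
orientation: [-0.117, 0.728, -0.663, -0.128]
wrist_force: [0.6, 0.4, 0.7]
gripper_width: 87.9
```

Run:
```python
from h import *
st=monitor.state(); I=get_image('wrist')[:,:,::-1]; cv2.imwrite('pics/w2.png',I)
import json
json.dump({k:list(map(float,st[k])) for k in('eef_pos','orientation')},open('w1.json','w'))
print(st['time_s'],st['eef_pos'],q(st['orientation']).as_matrix().round(3))
C=cam('wrist',st); m=cv2.inRange(cv2.cvtColor(I,cv2.COLOR_BGR2HSV),(3,120,50),(18,255,255))
ct=max(cv2.findContours(m,0,2)[0],key=cv2.contourArea)
print(cv2.approxPolyDP(ct,5,True)[:,0].tolist())
for P in([527,-298,114],[431,-307,113]): print(proj(C,P))
```

```text
1.65 [ 481.01073166 -325.94407758  229.90796134] [[ 0.087 -0.996 -0.032]
 [-0.936 -0.093  0.34 ]
 [-0.342  0.    -0.94 ]]
[[286, 144], [284, 225], [291, 258], [294, 150]]
[299.12795323 156.3547671 ]
[297.2216964  260.17819417]
```

View pics/w2.png

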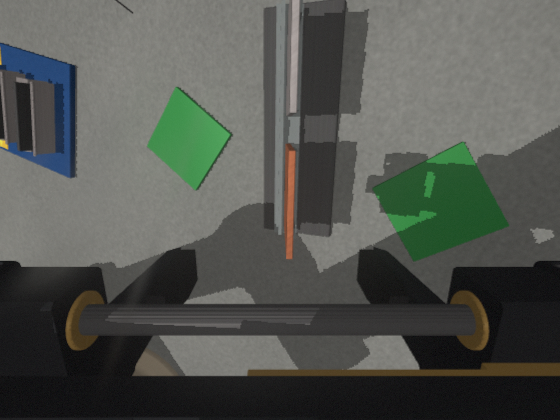

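Run:
```python
from h import *
import json
st=json.load(open('w1.json')); C=cam('wrist',st); I=cv2.imread('pics/w2.png')
m=cv2.inRange(cv2.cvtColor(I,cv2.COLOR_BGR2HSV),(3,100,40),(20,255,255))
for r in range(140,264,8):
    x=np.where(m[r,270:310])[0]+270; print(r,x.min() if len(x) else None,x.max() if len(x) else None)
for p in((291,145),(294.5,145),(287.8,259),(292.5,259)): print(onz(C,p,115).round(1))
cv2.imwrite('pics/w2c.png',cv2.resize(I[130:270,250:330],None,fx=4,fy=4,interpolation=cv2.INTER_CUBIC))
r=q(st['orientation'])
for p in((291,145),(294.5,145),(287.8,259),(292.5,259)): print((r.inv().apply(onz(C,p,115)-st['eef_pos'])).round(1))
```

```text
140 None None
148 286 293
156 285 295
164 285 294
172 285 294
180 285 294
188 285 294
196 285 293
204 284 293
212 284 293
220 284 293
228 284 292
236 285 292
244 285 292
252 286 292
260 None None
[ 535.6 -290.2  115. ]
[ 535.9 -293.2  115. ]
[ 430.9 -298.3  115. ]
[ 432.1 -302.8  115. ]
[ 10.5 -57.7 118.4]
[ 13.4 -57.7 117.4]
[  9.   47.3 119. ]
[ 13.4  46.6 117.4]
```

View pics/w2c.png

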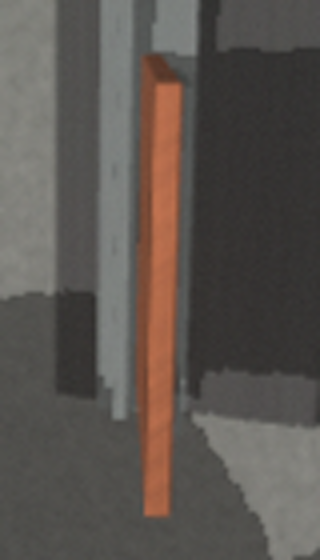

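Run:
```python
from h import *
import json
st=json.load(open('w1.json')); C=cam('wrist',st); r=q(st['orientation'])
a,b=[onz(C,p,115.5) for p in((292,150.5),(289.2,258.8))]
print(a,b,np.linalg.norm(a-b),(a+b)/2,np.degrees(np.arctan2((a-b)[1],(a-b)[0])))
zt=r.as_matrix()[:,2]; M=(a+b)/2
print('grasp TCP',M+zt*29,'standoff',M-zt*25,'delta to standoff',M-zt*25-st['eef_pos'],zt)
```

```text
[ 531.23486602 -291.67392601  115.5       ] [ 431.70472189 -299.77612524  115.5       ] 99.85937724914209 [ 481.46979395 -295.72502563  115.5       ] 4.653871094748323
grasp TCP [ 480.54779266 -285.86181917   88.2444121 ] standoff [ 482.26462266 -304.22778982  138.99619647] delta to standoff [  1.253891    21.71628776 -90.91176487] [-0.03179315  0.34011057 -0.93984786]
```

{"api": "step_arm", "payload": {
  "motion": [
    {"dp":[0,0.5,-2.3],"delta_rot":[0,0,0],"hand":6},
    {"dp":[0,0.5,-2.3],"delta_rot":[0,0,0],"hand":6},
    {"dp":[0,0.5,-2.3],"delta_rot":[0,0,-0.5],"hand":6},
    {"dp":[0,0.5,-2.1],"delta_rot":[0,0,0],"hand":6},
    {"dp":[0,0,0],"delta_rot":[0,0,0],"hand":6},
    {"dp":[0,0,0],"delta_rot":[0,0,0],"hand":6}
  ]
}}

```text
time_s: 2.45
eef_pos: [481.4, -306.5, 141.0]
orientation: [-0.117, 0.725, -0.667, -0.127]
wrist_force: [-0.4, 0.0, 0.0]
gripper_width: 60.0
```

Run:
```python
from h import *
st=monitor.state(); I=get_image('wrist')[:,:,::-1]; cv2.imwrite('pics/w3.png',I)
import json
json.dump({k:list(map(float,st[k])) for k in('eef_pos','orientation')},open('w1.json','w'))
print(st['time_s'],st['eef_pos'],q(st['orientation']).as_matrix().round(3))
```

```text
2.45 [ 481.4353106  -306.48305384  141.02453965] [[ 0.079 -0.997 -0.027]
 [-0.937 -0.083  0.339]
 [-0.34  -0.001 -0.94 ]]
```

View pics/w3.png

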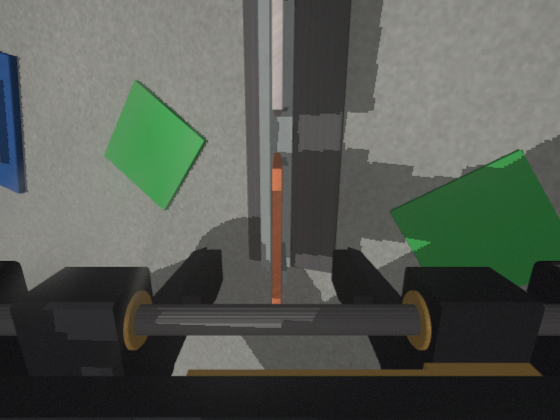

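{"api": "step_arm", "payload": {
  "motion": [
    {"dp":[-0.05,0.5,-1.4],"delta_rot":[0,0,0],"hand":6},
    {"dp":[-0.05,0.5,-1.4],"delta_rot":[0,0,0],"hand":6},
    {"dp":[-0.05,0.5,-1.4],"delta_rot":[0,0,0],"hand":6},
    {"dp":[0,0.4,-1.1],"delta_rot":[0,0,0],"hand":6},
    {"dp":[0,0,0],"delta_rot":[0,0,0],"hand":6},
    {"dp":[0,0,0],"delta_rot":[0,0,0],"hand":2.5},
    {"dp":[0,0,0],"delta_rot":[0,0,0],"hand":2.5},
    {"dp":[0,0,0],"delta_rot":[0,0,0],"hand":2.5}
  ]
}}

```text
time_s: 3.5
eef_pos: [480.0, -286.8, 87.0]
orientation: [-0.117, 0.725, -0.666, -0.127]
wrist_force: [0.0, 0.5, -0.7]
gripper_width: 32.2
```

{"api": "step_arm", "payload": {
  "motion": [
    {"dp":[0,0,0],"delta_rot":[0,0,0],"hand":0},
    {"dp":[0,0,0],"delta_rot":[0,0,0],"hand":0},
    {"dp":[0,0,0],"delta_rot":[0,0,0],"hand":0},
    {"dp":[0,0,0],"delta_rot":[0,0,0],"hand":0},
    {"dp":[0,0,0],"delta_rot":[0,0,0],"hand":0}
  ]
}}

```text
time_s: 4.12
eef_pos: [479.9, -286.6, 86.7]
orientation: [-0.117, 0.725, -0.666, -0.128]
wrist_force: [0.1, 0.6, -0.4]
gripper_width: 5.7
```

{"api": "step_arm", "payload": {
  "motion": [
    {"dp":[0.03,-0.34,0.94],"delta_rot":[0,0,0],"hand":0},
    {"dp":[0.03,-0.34,0.94],"delta_rot":[0,0,0],"hand":0},
    {"dp":[0.03,-0.34,0.94],"delta_rot":[0,0,0],"hand":0},
    {"dp":[0.03,-0.34,0.94],"delta_rot":[0,0,0],"hand":0},
    {"dp":[0.06,-0.68,1.88],"delta_rot":[0,0,0],"hand":0},
    {"dp":[0.06,-0.68,1.88],"delta_rot":[0,0,0],"hand":0},
    {"dp":[0.06,-0.68,1.88],"delta_rot":[0,0,0],"hand":0},
    {"dp":[0.06,-0.68,1.88],"delta_rot":[0,0,0],"hand":0},
    {"dp":[0,0,1],"delta_rot":[0,0,0],"hand":0},
    {"dp":[0,0,0],"delta_rot":[0,0,0],"hand":0},
    {"dp":[0,0,0],"delta_rot":[0,0,0],"hand":0}
  ]
}}

```text
time_s: 5.5
eef_pos: [483.4, -327.0, 208.8]
orientation: [-0.118, 0.725, -0.666, -0.128]
wrist_force: [-0.7, -0.1, -5.4]
gripper_width: 5.7
```

Run:
```python
from h import *
st=monitor.state(); I=get_image('side')[:,:,::-1]; cv2.imwrite('pics/s2.png',I)
print(st['time_s'],st['wrist_force'],st['joint_positions'],q(st['orientation']).as_matrix().round(3))
```

```text
5.5 [-0.65129703 -0.07690348 -5.35648455] [-0.87719542  0.60544769  1.20134438  0.19712918  1.6248824   0.59111997] [[ 0.079 -0.996 -0.03 ]
 [-0.936 -0.084  0.341]
 [-0.343  0.001 -0.939]]
```

View pics/s2.png

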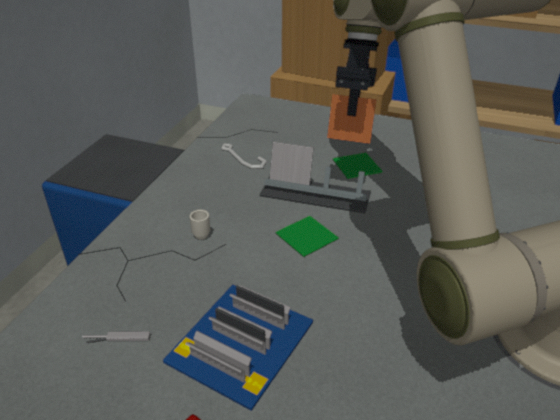

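{"api": "step_arm", "payload": {
  "motion": [
    {"dp":[0,1.5,1],"delta_rot":[-4,-0.33,0],"hand":0},
    {"dp":[0,3,1],"delta_rot":[-4,-0.33,0],"hand":0},
    {"dp":[0,4,1],"delta_rot":[-4,-0.33,0],"hand":0},
    {"dp":[0,4,0],"delta_rot":[-4,-0.33,0],"hand":0},
    {"dp":[0,4,0],"delta_rot":[-4,-0.33,0],"hand":0},
    {"dp":[0.4,4,0],"delta_rot":[0,0,-1.5],"hand":0},
    {"dp":[0.5,4,0],"delta_rot":[0,0,-1.5],"hand":0},
    {"dp":[0.5,4,0],"delta_rot":[0,0,-1.5],"hand":0},
    {"dp":[0.5,4,0],"delta_rot":[0,0,-1.5],"hand":0},
    {"dp":[0.5,4,0],"delta_rot":[0,0,-1.5],"hand":0},
    {"dp":[0.5,4,0],"delta_rot":[0,0,-1.5],"hand":0},
    {"dp":[0.5,4,0],"delta_rot":[0,0,-1.5],"hand":0},
    {"dp":[0.5,4,0],"delta_rot":[0,0,-1.5],"hand":0},
    {"dp":[0.5,4,0],"delta_rot":[0,0,-1.5],"hand":0},
    {"dp":[0.5,3,0],"delta_rot":[0,0,-1.2],"hand":0},
    {"dp":[0.5,2,0],"delta_rot":[0,0,0],"hand":0},
    {"dp":[0,0,0],"delta_rot":[0,0,0],"hand":0},
    {"dp":[0,0,0],"delta_rot":[0,0,0],"hand":0}
  ]
}}

```text
time_s: 7.8
eef_pos: [537.2, 247.0, 239.1]
orientation: [-0.001, -0.644, 0.765, -0.0]
wrist_force: [-0.3, -0.5, -4.4]
gripper_width: 5.7
```

Run:
```python
from h import *
import json
st=monitor.state(); I=get_image('wrist')[:,:,::-1]; cv2.imwrite('pics/w4.png',I);cv2.imwrite('pics/s4.png',get_image('side')[:,:,::-1])
json.dump({k:list(map(float,st[k])) for k in('eef_pos','orientation')},open('w4.json','w'))
print(st['time_s'],st['wrist_force'],st['eef_pos'],q(st['orientation']).as_matrix().round(3))
```

```text
7.8 [-0.34543749 -0.53928266 -4.38242814] [537.21944438 247.04697216 239.09977383] [[-0.172 -0.985 -0.002]
 [-0.985  0.172 -0.002]
 [ 0.002  0.002 -1.   ]]
```

View pics/w4.png

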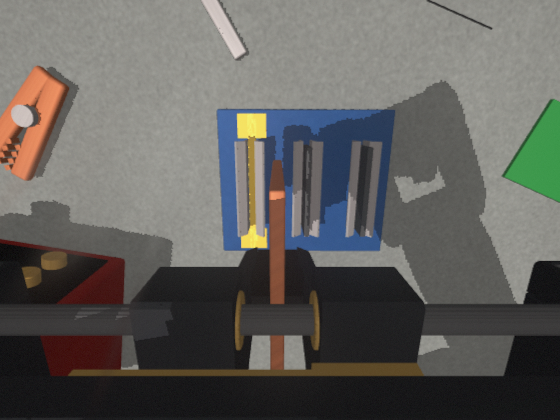

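View pics/s4.png

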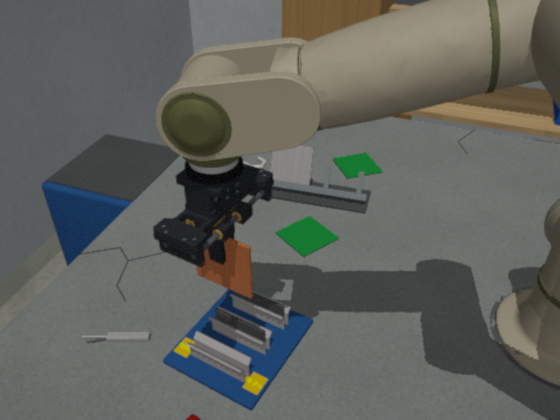

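Run:
```python
from h import *
import json
st=json.load(open('w4.json')); C=cam('wrist',st); I=cv2.imread('pics/w4.png')
m=cv2.inRange(cv2.cvtColor(I,cv2.COLOR_BGR2HSV),(24,130,80),(34,255,255)); m[:,:200]=0;m[:,310:]=0
for r in list(range(112,142,4))+list(range(142,230,12))+list(range(230,252,2)):
    x=np.where(m[r])[0]; print(r,x.min() if len(x) else None,x.max() if len(x) else None,len(x))
cv2.imwrite('pics/w4c.png',cv2.resize(I[100:260,205:405],None,fx=4,fy=4,interpolation=cv2.INTER_CUBIC)[:600])
for p in((218,110),(393,109),(384,250),(223,250)): print(onz(C,p,8).round(1))
```

```text
112 None None 0
116 237 265 29
120 238 265 28
124 238 265 28
128 238 265 28
132 238 265 28
136 238 265 25
140 None None 0
142 None None 0
154 None None 0
166 None None 0
178 None None 0
190 None None 0
202 249 249 1
214 None None 0
226 251 254 4
230 249 255 7
232 249 255 7
234 248 255 8
236 243 259 17
238 242 265 24
240 242 265 24
242 242 265 24
244 242 266 25
246 242 265 24
248 None None 0
250 None None 0
[638.2 300.6   8. ]
[604.   97.5   8. ]
[425.6 120.5   8. ]
[462.9 334.4   8. ]
```

View pics/w4c.png

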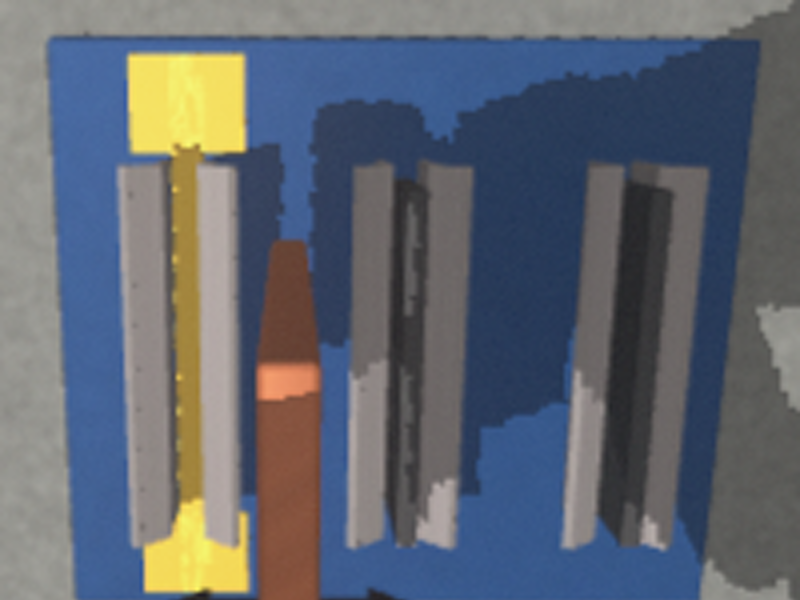

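Run:
```python
from h import *
import json
st=json.load(open('w4.json')); C=cam('wrist',st); e=np.array(st['eef_pos']); r=q(st['orientation'])
a,b=onz(C,(251.7,113.3),10),onz(C,(254.3,248),10); M1=(a+b)/2; d=a-b
print('strip',M1.round(1),np.linalg.norm(d),np.degrees(np.arctan2(d[1],d[0])))
L=[onz(C,p,48) for p in((234.5,141.3),(264.3,141.3),(238,237),(264.8,237))]
M2=sum(L)/4; d=L[0]+L[1]-L[2]-L[3]
print('lips',M2.round(1),np.linalg.norm(d)/2,np.linalg.norm(L[0]-L[1]),np.degrees(np.arctan2(d[1],d[0])))
for M in(M1,M2): print('delta',M-e)
# plate bottom far edge in hand check
p=onz(C,(205+288/4,100+241/4),239-70); print('plate bottom far corner in tool',r.inv().apply(p-e).round(1))
for x in(257,320):
  p=onz(C,(205+x/4,100+365/4),239+30); print('plate top far',r.inv().apply(p-e).round(1))
print('tool y heading',np.degrees(np.arctan2(*(-r.as_matrix()[[1,0],1]))))
```

```text
strip [543.5 277.   10. ] 170.9242421443101 -10.069720606274528
lips [543.8 277.1  48. ] 110.36652640752489 32.1380494317886 -10.132035566503534
delta [   6.30200993   29.99388115 -229.09977383]
delta [   6.5449173    30.08674273 -191.09977383]
plate bottom far corner in tool [ -1.3 -50.   70. ]
plate top far [ -4.2 -49.9 -30. ]
plate top far [  1.6 -49.9 -30. ]
tool y heading -9.886631507120663
```

{"api": "step_arm", "payload": {
  "motion": [
    {"dp":[0.31,1.4,-1],"delta_rot":[0,0,0],"hand":0},
    {"dp":[0.31,1.47,-2],"delta_rot":[0,0,-0.2],"hand":0},
    {"dp":[0,0,-2.5],"delta_rot":[0,0,0],"hand":0},
    {"dp":[0,0,-2.5],"delta_rot":[0,0,0],"hand":0},
    {"dp":[0,0,-2],"delta_rot":[0,0,0],"hand":0},
    {"dp":[0,0,0],"delta_rot":[0,0,0],"hand":0},
    {"dp":[0,0,0],"delta_rot":[0,0,0],"hand":0}
  ]
}}

```text
time_s: 8.78
eef_pos: [543.9, 276.8, 139.8]
orientation: [-0.0, -0.642, 0.766, -0.0]
wrist_force: [-0.3, -0.5, -5.2]
gripper_width: 5.9
```

Run:
```python
from h import *
import json
st=monitor.state(); I=get_image('wrist')[:,:,::-1]; cv2.imwrite('pics/w5.png',I)
print(st['time_s'],st['wrist_force'],st['eef_pos'])
```

```text
8.775 [-0.26098542 -0.51383032 -5.22290218] [543.9472448  276.79858491 139.77076507]
```

View pics/w5.png

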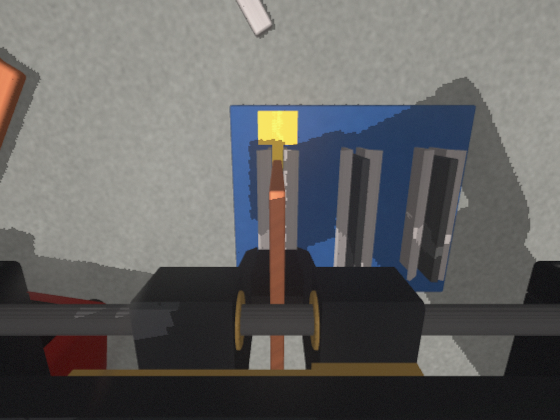

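The plate is centred over the yellow strip: the plate is at column 277 and the strip spans 258–298. I am lowering it now.

{"api": "step_arm", "payload": {
  "motion": [
    {"dp":[0,0,-1],"delta_rot":[0,0,0],"hand":0},
    {"dp":[0,0,-1],"delta_rot":[0,0,0],"hand":0},
    {"dp":[0,0,-1],"delta_rot":[0,0,0],"hand":0},
    {"dp":[0,0,-1],"delta_rot":[0,0,0],"hand":0},
    {"dp":[0,0,-0.8],"delta_rot":[0,0,0],"hand":0},
    {"dp":[0,0,-0.5],"delta_rot":[0,0,0],"hand":0},
    {"dp":[0,0,0],"delta_rot":[0,0,0],"hand":0},
    {"dp":[0,0,0],"delta_rot":[0,0,0],"hand":0}
  ]
}}

```text
time_s: 9.82
eef_pos: [543.9, 276.4, 86.9]
orientation: [-0.0, -0.642, 0.766, -0.0]
wrist_force: [-1.0, -0.3, -4.9]
gripper_width: 5.8
```

{"api": "step_arm", "payload": {
  "motion": [
    {"dp":[0,0,-0.2],"delta_rot":[0,0,0],"hand":0},
    {"dp":[0,0,-0.2],"delta_rot":[0,0,0],"hand":0},
    {"dp":[0,0,-0.1],"delta_rot":[0,0,0],"hand":0},
    {"dp":[0,0,0],"delta_rot":[0,0,0],"hand":0},
    {"dp":[0,0,0],"delta_rot":[0,0,0],"hand":0}
  ]
}}

```text
time_s: 10.45
eef_pos: [543.8, 276.3, 81.6]
orientation: [-0.001, -0.642, 0.766, -0.0]
wrist_force: [0.9, 0.4, -4.1]
gripper_width: 5.6
```

{"api": "step_arm", "payload": {
  "motion": [
    {"dp":[0,0,-0.1],"delta_rot":[0,0,0],"hand":0},
    {"dp":[0,0,-0.1],"delta_rot":[0,0,0],"hand":0},
    {"dp":[0,0,0],"delta_rot":[0,0,0],"hand":0},
    {"dp":[0,0,0],"delta_rot":[0,0,0],"hand":0}
  ]
}}

```text
time_s: 10.95
eef_pos: [543.8, 276.3, 79.5]
orientation: [-0.001, -0.642, 0.766, -0.0]
wrist_force: [-0.8, -0.6, -4.9]
gripper_width: 6.1
```

{"api": "step_arm", "payload": {
  "motion": [
    {"dp":[0,0,-0.1],"delta_rot":[0,0,0],"hand":0},
    {"dp":[0,0,0],"delta_rot":[0,0,0],"hand":0},
    {"dp":[0,0,0],"delta_rot":[0,0,0],"hand":0}
  ]
}}

```text
time_s: 11.32
eef_pos: [543.9, 276.3, 78.9]
orientation: [-0.0, -0.642, 0.766, -0.0]
wrist_force: [-0.7, 0.4, 0.7]
gripper_width: 5.9
```

Contact: the wrist load fell from -5 N to about 0, so the plate rests on the floor. Opening slowly, then rising.

{"api": "step_arm", "payload": {
  "motion": [
    {"dp":[0,0,0],"delta_rot":[0,0,0],"hand":1.2},
    {"dp":[0,0,0],"delta_rot":[0,0,0],"hand":2},
    {"dp":[0,0,0],"delta_rot":[0,0,0],"hand":3},
    {"dp":[0,0,0],"delta_rot":[0,0,0],"hand":4},
    {"dp":[0,0,0],"delta_rot":[0,0,0],"hand":4},
    {"dp":[0,0,1.5],"delta_rot":[0,0,0],"hand":4},
    {"dp":[0,0,3],"delta_rot":[0,0,0],"hand":4},
    {"dp":[0,0,4],"delta_rot":[0,0,0],"hand":4},
    {"dp":[0,0,4],"delta_rot":[0,0,0],"hand":4},
    {"dp":[0,0,4],"delta_rot":[0,0,0],"hand":4},
    {"dp":[0,0,0],"delta_rot":[0,0,0],"hand":4},
    {"dp":[0,0,0],"delta_rot":[0,0,0],"hand":4}
  ]
}}

```text
time_s: 12.82
eef_pos: [543.4, 276.2, 243.2]
orientation: [-0.001, -0.642, 0.766, -0.0]
wrist_force: [0.0, 0.8, -0.7]
gripper_width: 40.1
```

Run:
```python
from h import *
st=monitor.state(); I=get_image('wrist')[:,:,::-1]; cv2.imwrite('pics/w6.png',I);S=get_image('side')[:,:,::-1];cv2.imwrite('pics/s6.png',S)
print(st['time_s'],st['wrist_force'],st['eef_pos'])
C=cam('side')
m=cv2.inRange(cv2.cvtColor(S,cv2.COLOR_BGR2HSV),(3,120,50),(18,255,255));m[:230]=0;m[:,300:]=0
ct=max(cv2.findContours(m,0,2)[0],key=cv2.contourArea); print(cv2.approxPolyDP(ct,2.5,True)[:,0].tolist())
x=np.array([np.cos(np.radians(-10)),np.sin(np.radians(-10)),0])
for s in(50,-50): print('expected top corner px',proj(C,np.array([543.5,276.5,110])+s*x).round(1))
cv2.imwrite('pics/s6c.png',cv2.resize(S[230:410,130:330],None,fx=3,fy=3,interpolation=cv2.INTER_CUBIC))
```

```text
12.825 [ 0.04988427  0.82905967 -0.73980721] [543.40997554 276.21353348 243.19295067]
[[190, 313], [193, 343], [243, 368], [241, 336]]
expected top corner px [188.2 312.8]
expected top corner px [240.4 337.9]
```

View pics/w6.png

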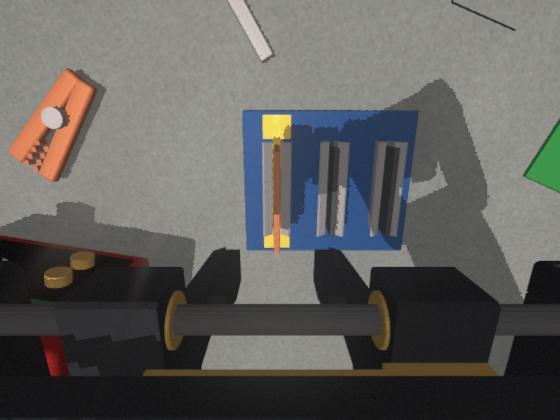

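View pics/s6c.png

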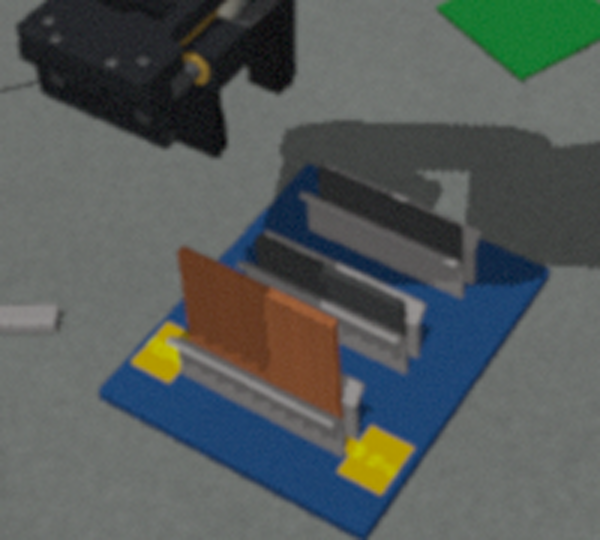

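View pics/s6.png

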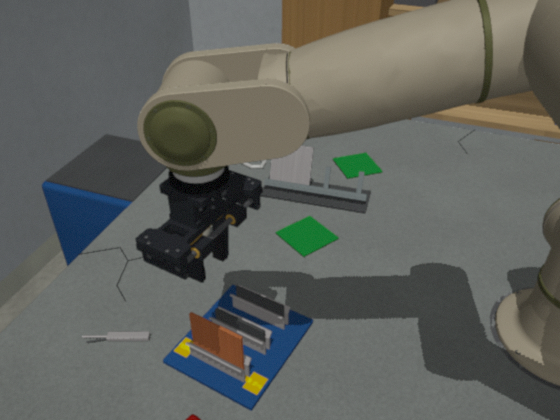

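The plate stands in the yellow slot, with its top corners at side (190,313) and (241,336) against an expected (188,313) and (240,338). The gripper is clear.

```bash
python3 -c "
from bench import robot
print(robot.hand_in())"
```

```text
the job is handed in; nothing more can be done
None
```

The copper plate is standing in the yellow-floored slot and the job is handed in at about 13 s of the 35 s allowed. I gripped the plate at its upper middle, drew it out along its lean, and turned it upright and to the slot's direction. I then lowered it until the wrist load dropped to zero, let go and rose clear.

**Last checks:**
- **Seating:** in the side view the plate's top corners lie within about 2 px of where a seated, centred plate should show. The wrist view also shows it upright and along the strip.
- **Robot clear:** the gripper is open and about 16 cm above its release height, with wrist force near zero.
- **Galvanised plate:** it appears unmoved on the stand, partly hidden by the arm in the last picture. I did not measure it again.
- **Cup:** the arm hid it in the last side view, so I did not check it. The tool's path went nowhere near it.

**What failed or disagreed:**
- The first move call was refused because rows lacked the `hand` value; the arm did not move.
- The fixed cameras and the wrist camera put the plate's top edge about 6 mm apart. I used the wrist reading, which gave the plate's correct 100 mm length.
- They also differed by about 2 mm on the slot's position. I placed the plate by the wrist reading.

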